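# Put a cell in the table clock

## Task

Fit the AA battery into the table clock that lies on its face: squeeze the two blue side catches of the battery cover and lift the cover off the clock's back, lay the battery in the bay with its plus end at the red holder, and put the cover back on, fully down with both catches sprung out again. Keep the clock lying flat and leave the float and the box of hooks alone.

Things in the scene. Friction and masses are not known exactly. Their poses are not given: they have to be found in the camera images.
- clock: Table clock, loose, about 0.55 kg, lying face down: white housing with aluminium rim, 162 (x) x 112 (y) mm, flat back 22 mm above the desk. Origin: centre of its underside, x along its long side, z up. Toward its -x end stands a white plinth 84 x 58 mm with the battery bay, top face 32 mm above the desk. The knob, switch and folded stand at the +x end are at most 29 mm high.
- bay (a point): Middle of the battery bay, on the plinth's top face (32 mm above the desk), at x = -28 mm of the clock; axes as the clock's. The cell lies along x on this face, level, between two pairs of 8 mm high grey cheeks (inner faces at y = +-9 mm, at |x| = 18 to 27 mm; open to the fingers between the pairs). 3 mm ribs stand at |y| = 14.5 to 16.5, |x| = 20 to 33.5 mm.
- plus_contact (a point): Brass plate in a red holder, fixed, 12 mm high, at x = +26 mm of the bay; the point lies on its face 7.1 mm above the bay's floor, where the plus end belongs. Hidden by the cover at first.
- spring_contact: Minus contact: steel leaf spring; origin at its foot, face at x = -22 mm of the bay when free; gives 6 mm toward -x at 1 to 3 N. Above 5 mm height it leans back to x = -27.5 mm at 16 mm height, so a level cell pushed straight down with its middle at x = -2 to +0.8 mm presses it aside (up to 8 N) and is then pushed onto the plus contact (middle at +1 mm). Its friction holds up a cell not pushed fully down.
- battery_cover: Grey cap, 50 g with catches, 74 (x) x 40 (y) x 19 (z) mm, open below, same either way round. Origin: middle of its lower edge; x along the length, z up. Fitted, its origin is at bay, x along the bay's. Each long side has a blue sprung catch in its middle; feet of the catches reach 9 mm below the lower edge, so it goes on and off straight up and down, and stands on them elsewhere.
- catch_left (a joint): Catch on the cover's +y side (m): 0 = sprung out, hooked if the cover is on; 0.004 = pressed in flush, free. Push pad 14 mm wide, 4 to 14 mm above the cover's lower edge, 4 mm proud of the side (48 mm over both pads, 40 mm when squeezed, about 4 N each). The feet enter slots in the plinth at |x| < 9, |y| = 13 to 21.5 mm of the bay, with 1.5 mm play when squeezed.
- catch_right (a joint): The same catch on the cover's -y side (m): 0 = sprung out, 0.004 = pressed in flush.
- aa_cell: AA battery, white and red with bright ends, 14.2 mm thick, 50 mm long, 23 g, lying on the desk. Origin: middle of its underside (7.1 mm below its axis); y along its length, away from the plus end (the red end with the small button; the minus end is white), z up.
- cell_center (a point): Centre of the AA battery.
- cell_plus (a point): Plus end of the AA battery, on its axis, 25 mm from its centre.
- float_red: Bystander: red and white fishing float with wooden stem, loose, 22 x 84 (its y) x 21 mm; origin in the middle of its underside. Leave alone.
- hook_box: Bystander: slim yellow and white box of hooks, loose, 46 x 66 (its y) x 11 mm; origin in the middle of its underside. Leave alone.
Not all that is in view belongs to the job. Several things look just like the aa_cell: the one meant starts farthest from the robot's base.

How it is judged:
By the outcome, as a careful person would: the job done as asked, in the order asked, and still so for the second after the job is handed in, with the robot touching nothing.
It also fails if it takes over 64 s, if anything falls off the work surface, if the arm or the gripper's body presses on something with over 40 N, if the wrist force passes 120 N, or if a joint passes its speed limit or range.

## Robot

A 6-joint arm with a two-finger parallel gripper is mounted at the origin on a cart in front of the work surface, level with it; the furniture and walls round the work are solid. World frame = base frame: x ahead of the robot, y to its left, z up, the work surface at z = 0. Lengths are in m, angles in rad, forces in N, time in s.
With the tool pointing down it reaches from about 0.25 to 0.725 m from the base axis. Payload 4 kg.
Tool frame: the origin (TCP) lies between the finger pads; the fingertips stand 8 mm ahead of it and the grasp point (between the pads) lies 11 mm behind it (bot.tip_reach is the distance from the TCP to the fingertips, in m); z points along the fingers, y is the line along which they close (so a half turn about z gives the same grasp; the last joint's range is limited). The gripper opens to 85 mm and grips with 20 to 120 N. Pads are 22 mm wide; open, the fingers measure 114 mm over their backs; the gripper's body (76 mm by 85 mm) begins 54 mm behind the grasp point. The pads swing forward as they close: fully open they stand 13 mm farther back than shut.
Start: joints at [-1.321, 0.241, 0.005, 1.335, 0, 1.571], TCP at [0.124, -0.484, 0.239] pointing down, gripper open.
Joint ranges: [-2.72, 2.72], [-1.05, 1.87], [-1.09, 1.28], [-1.99, 2.15], [-1.42, 1.44], [-3.14, 3.14]. Speed limits (rad/s): [2.79, 2.79, 3.14, 3.14, 3.14, 3.14].

## Interface

Orientations are given as a unit quaternion [x, y, z, w].
In Python, from workcell import bot gives the robot as it stands.
- The arm moves only by the tool move_arm, never from a script. Its argument "deltas" is a list of rows, each a list of 7 numbers: the opening, from 0 (shut) to 1 (fully open), then the shift along the tool's x, y, z in mm, then the turn, a rotation vector about the tool's x, y, z in degrees. In form: [[gripper, tx, ty, tz, ax, ay, az], ...]. A call has 1 to 10 rows; each row shifts and turns the commanded pose from where the row before left it, along the tool's axes as they then stand; what a row does not reach is not made up. A row lasts 1/12 s, in which the tool goes at most 41.7 mm and 7.16 degrees, less where a joint would pass 70% of its speed; a pose out of reach is approached as far as the arm can. A call is refused whole if a number of a shift passes 41.7 or a number of a turn 7.16, either way. A call with a gripper value outside its range is refused whole. The fingers move at their own pace and stop on an object; the grip force is fixed at half the most. Time passes only in rows, so rows that do not move let the fingers close. It gives the time, the measured TCP pose, the force, the opening and the grip force at its end, in the units of the state.
- bot.get_obs(): the state, without advancing time (a new reading comes with each control period).
- bot.camera(name): name is "side" or "top" or "wrist"; returns the picture (400x640x3 uint8, blue, green, red); there is no depth.
- bot.calibration(name): a dict with "K" (3x3 intrinsics, pixels), "dist_coeffs" ([k1, k2, p1, p2, k3] as OpenCV has them; the pictures are not rectified), "position" and "orientation" of the camera in the world. Camera axes: x right, y down, z forward; pixel columns grow to the right and rows downward; lengths in m; the calibration is good to about 2 mm. A picture is of the moment at which its call begins: read the wrist's pose just before it. calibration takes no time and is no camera call; for the wrist camera it gives the pose at the moment of the call.
- bot.job_done(): hands the job in; it is judged then, once.
Trained networks look in the newest picture that a camera, given by its name, has taken for a name from the list of things; names that differ only in an ending like _2 or _b are one class to them, and where a whole thing is asked for, a point or a joint stands for the part that bears it (a point fixed in the world has none). Each returns a list of dicts, best first, with "conf" (0 to 1); they miss things now and then, are a little off and sometimes report something else, mostly with a low value. They report only what shows in the picture. A call takes as long as a camera call. They do not tell look-alikes from the thing itself.
- bot.outline_of(query, camera): "pixels" (400x640 bool, what is visible of it) and "rect" ([left, top, width, height] in pixels, round what is visible of it).
The state is a dict: "clock": time; "joint_pos": joint angles; "joint_vel": joint speeds; "tau": joint torques, N m; "eef_pos": TCP position; "tool_rot": TCP orientation; "ft_force": force on the tool from outside, world axes, zero at the start; "ft_torque": the same for the moment, N m; "grip_width": finger opening in m; "grasp_force": force on a finger pad.
Only numpy, scipy, OpenCV 4.12 (cv2) and the standard library are available. Lean on these libraries where they do the work, as an engineer would, in place of code of your own. Each camera call takes 0.05 s, during which the arm holds its last target. There are 200 camera calls.

## Working session

There is one attempt and no reset: what is moved stays moved. The work goes in short steps, Python scripts to look and compute and a tool call to move; the robot and the scene stay as the last step left them, time stands still between calls to the robot, and variables do not carry over. Pictures are saved under pics/ and viewed, at most 11 in all, crops included, and the job is handed in when it is done.

Besides the shell and the picture viewer there is one more tool, called after "Request:" in YAML: its name, and indented under it one key for each argument. move_arm: Moves the arm, as the interface text tells. Its arguments: {"type":"object","properties":{"deltas":{"type":"array","items":{"type":"array","items":{"type":"number"}}}},"required":["deltas"]}

```bash
mkdir -p pics; ls; cat > h.py <<'E'
import numpy as np, cv2
from scipy.spatial.transform import Rotation as R
from workcell import bot
def cal(n):
    c=bot.calibration(n); return np.array(c["K"]),np.array(c["dist_coeffs"]),np.array(c["position"]),R.from_quat(c["orientation"]) if np.size(c["orientation"])==4 else R.from_matrix(c["orientation"])
def px2w(c,uv,z):
    K,d,p,r=c
    n=cv2.undistortPoints(np.array(uv,float).reshape(-1,1,2),K,d).reshape(-1,2)
    v=r.apply(np.c_[n,np.ones(len(n))]); z=np.broadcast_to(z,len(v))
    return p+v*((z-p[2])/v[:,2])[:,None]
def w2px(c,X):
    K,d,p,r=c
    q=r.inv().apply(np.array(X,float).reshape(-1,3)-p)
    return cv2.projectPoints(q,np.zeros(3),np.zeros(3),K,d)[0].reshape(-1,2)
E
python3 - <<'E'
from h import *
for n in ["top","side"]:
    im=bot.camera(n); cv2.imwrite(f"pics/{n}0.png",im)
    c=cal(n); print(n,c[2],c[3].as_matrix().round(2).tolist(),c[0][0,0])
    for q in ["clock","battery_cover","aa_cell","catch_left","float_red","hook_box"]:
        for o in bot.outline_of(q,n):
            m=o["pixels"].astype(np.uint8); 
            cs=max(cv2.findContours(m,0,2)[0],key=len); b=cv2.minAreaRect(cs)
            print(q,round(o["conf"],2),o["rect"],np.round(b[0]),np.round(b[1]),round(b[2]), px2w(c,[b[0]],0.01).round(3).tolist())
print(bot.get_obs())
E
```

```text
pics
top [0.37789992 0.18414088 1.01209912] [[0.03, -0.99, 0.14], [-1.0, -0.03, 0.02], [-0.02, -0.14, -0.99]] 454.83522870466356
battery_cover 0.68 [345.9, 189.1, 38.4, 25.9] [363. 202.] [24. 35.] 76 [[0.517, 0.097, 0.01]]
battery_cover 0.23 [310.1, 174.9, 80.5, 67.7] [349. 207.] [50. 73.] 77 [[0.506, 0.128, 0.01]]
aa_cell 0.73 [229.6, 272.2, 25.0, 11.2] [243. 278.] [ 7. 23.] 77 [[0.343, 0.356, 0.01]]
aa_cell 0.61 [360.3, 268.2, 24.9, 11.1] [371. 271.] [ 7. 22.] 72 [[0.367, 0.076, 0.01]]
aa_cell 0.59 [252.6, 215.4, 9.9, 19.9] [256. 225.] [22.  5.] 90 [[0.46, 0.334, 0.01]]
float_red 0.64 [227.1, 162.4, 15.7, 11.2] [235. 170.] [19.  8.] 34 [[0.583, 0.386, 0.01]]
hook_box 0.85 [393.9, 143.2, 35.0, 30.0] [411. 157.] [31. 21.] 19 [[0.622, -0.011, 0.01]]
side [0.11847221 0.76609734 0.56895679] [[-0.84, -0.34, 0.42], [-0.54, 0.5, -0.67], [0.02, -0.8, -0.61]] 404.93260700918773
clock 0.77 [291.7, 173.6, 72.4, 56.0] [326. 200.] [49. 59.] 24 [[0.507, 0.134, 0.01]]
battery_cover 0.92 [319.0, 171.1, 27.2, 25.4] [331. 182.] [21. 29.] 27 [[0.538, 0.063, 0.01]]
battery_cover 0.73 [279.3, 254.1, 25.
[... 764 characters left out ...]
1]]
{'clock': 0.7, 'joint_pos': array([-1.32101127e+00,  2.40536835e-01,  5.02132224e-03,  1.33520712e+00,
       -6.81507063e-07,  1.57078897e+00]), 'joint_vel': array([ 0.00076662, -0.00014175, -0.00102257,  0.00068263, -0.00082373,
        0.00059877]), 'tau': array([ 3.36912399e-04, -3.72079110e+01,  2.52641469e+01,  9.85399020e-04,
       -9.73523265e-05,  6.32550119e-07]), 'eef_pos': array([ 0.12359938, -0.48448963,  0.2393462 ]), 'tool_rot': array([9.92210602e-01, 1.24571744e-01, 4.25189945e-06, 3.66038397e-05]), 'ft_force': array([-0.42410185,  0.28999366, -0.15656862]), 'ft_torque': array([ 0.00660701, -0.01469134,  0.03576864]), 'grasp_force': 0.0, 'grip_width': 0.0855861557892027}
```

```bash
python3 - <<'E'
import cv2
a=cv2.imread("pics/top0.png"); a=cv2.resize(a[130:310,200:460],None,fx=3,fy=3,interpolation=2); cv2.imwrite("pics/top0c.png",a)
E
```

```text
(no output)
```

View pics/top0c.png

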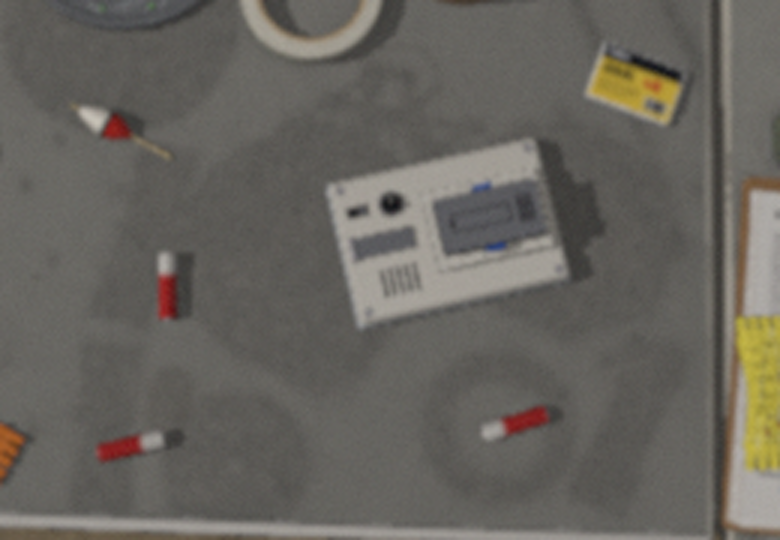

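View pics/side0.png

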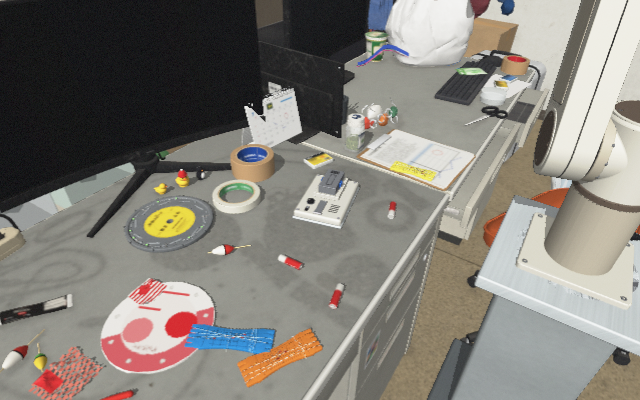

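```bash
cat >> h.py <<'E'
def go(pos,yaw=None,n=None,tilt=True):
    "rows (tool frame) to TCP pos with tool-y pointing at yaw deg (mod 180), tool down"
    o=bot.get_obs(); r=R.from_quat(o["tool_rot"]); p=o["eef_pos"]
    y=r.as_matrix()[:,1]; cur=np.degrees(np.arctan2(y[1],y[0]))
    d=0 if yaw is None else (yaw-cur+90)%180-90
    tgt=R.from_euler('z',d,degrees=True)*r
    if tilt:
        zt=tgt.as_matrix()[:,2]; ax=np.cross(zt,[0,0,-1]); tgt=R.from_rotvec(ax)*tgt
    D=np.array(pos)-p; L=np.linalg.norm(D)*1000; rv=(r.inv()*tgt).as_rotvec(degrees=True)
    n=n or int(max(np.ceil(L/32),np.ceil(abs(d)/6.5),1))
    print("p",p.round(4),"yaw",round(cur,2),"n",n,"turn/row",(rv/n).round(2))
    out=[]
    for i in range(n):
        ri=r*R.from_rotvec(rv*i/n,degrees=True)
        out.append([*(ri.inv().apply(D/n*1000)).round(1).tolist(),*(rv/n).round(2).tolist()])
    for x in out: print(x)
E
python3 - <<'E'
from h import *
c=cal("top")
K=np.array
crop=K([(333,183),(535,140),(568,278),(360,328)])/3+[200,130]
w=px2w(c,crop,.02); print(w.round(3).tolist(), w.mean(0).round(3))
cov=px2w(c,K([(433,200),(535,182),(548,233),(443,256)])/3+[200,130],.05); print(cov.round(3).tolist(),cov.mean(0).round(3))
print(bot.tip_reach)
e=(w[0]+w[3]-w[1]-w[2]); a=np.degrees(np.arctan2(e[1],e[0])); print("clock x ang",a)
go([cov.mean(0)[0]-.0,cov.mean(0)[1],.24],a-90)
go([cov.mean(0)[0]-.0,cov.mean(0)[1],.24],a-90)
E
```

```text
[[0.538, 0.213, 0.02], [0.574, 0.064, 0.02], [0.472, 0.04, 0.02], [0.432, 0.19, 0.02]] [0.504 0.127 0.02 ]
[[0.523, 0.14, 0.05], [0.538, 0.068, 0.05], [0.501, 0.058, 0.05], [0.483, 0.132, 0.05]] [0.511 0.1   0.05 ]
0.008
clock x ang 104.33515208436727
p [ 0.1236 -0.4845  0.2393] yaw -75.69 n 22 turn/row [ 0.   -0.    4.09]
[23.6, -21.4, -0.0, 0.0, -0.0, 4.09]
[22.0, -23.0, -0.0, 0.0, -0.0, 4.09]
[20.4, -24.5, -0.0, 0.0, -0.0, 4.09]
[18.6, -25.9, -0.0, 0.0, -0.0, 4.09]
[16.7, -27.2, -0.0, 0.0, -0.0, 4.09]
[14.7, -28.3, -0.0, 0.0, -0.0, 4.09]
[12.6, -29.3, -0.0, 0.0, -0.0, 4.09]
[10.5, -30.1, -0.0, 0.0, -0.0, 4.09]
[8.3, -30.8, -0.0, 0.0, -0.0, 4.09]
[6.1, -31.3, -0.0, 0.0, -0.0, 4.09]
[3.9, -31.6, -0.0, 0.0, -0.0, 4.09]
[1.6, -31.8, -0.0, 0.0, -0.0, 4.09]
[-0.7, -31.9, -0.0, 0.0, -0.0, 4.09]
[-2.9, -31.7, -0.0, 0.0, -0.0, 4.09]
[-5.2, -31.4, -0.0, 0.0, -0.0, 4.09]
[-7.4, -31.0, -0.0, 0.0, -0.0, 4.09]
[-9.6, -30.4, -0.0, 0.0, -0.0, 4.09]
[-11.8, -29.6, -0.0, 0.0, -0.0, 4.09]
[-13.8, -28.7, -0.0, 0.0, -0.0, 4.09]
[-15.9, -27.6, -0.0, 0.0, -0.0, 4.09]
[-17.8, -26.4, -0.0, 0.0, -0.0, 4.09
[... 227 characters left out ...]
.6, -25.9, -0.0, 0.0, -0.0, 4.09]
[16.7, -27.2, -0.0, 0.0, -0.0, 4.09]
[14.7, -28.3, -0.0, 0.0, -0.0, 4.09]
[12.6, -29.3, -0.0, 0.0, -0.0, 4.09]
[10.5, -30.1, -0.0, 0.0, -0.0, 4.09]
[8.3, -30.8, -0.0, 0.0, -0.0, 4.09]
[6.1, -31.3, -0.0, 0.0, -0.0, 4.09]
[3.9, -31.6, -0.0, 0.0, -0.0, 4.09]
[1.6, -31.8, -0.0, 0.0, -0.0, 4.09]
[-0.7, -31.9, -0.0, 0.0, -0.0, 4.09]
[-2.9, -31.7, -0.0, 0.0, -0.0, 4.09]
[-5.2, -31.4, -0.0, 0.0, -0.0, 4.09]
[-7.4, -31.0, -0.0, 0.0, -0.0, 4.09]
[-9.6, -30.4, -0.0, 0.0, -0.0, 4.09]
[-11.8, -29.6, -0.0, 0.0, -0.0, 4.09]
[-13.8, -28.7, -0.0, 0.0, -0.0, 4.09]
[-15.9, -27.6, -0.0, 0.0, -0.0, 4.09]
[-17.8, -26.4, -0.0, 0.0, -0.0, 4.09]
[-19.6, -25.1, -0.0, 0.0, -0.0, 4.09]
```

Request:
move_arm:
  deltas:
    - [1,24,-21,0,0,0,4.1]
    - [1,22,-23,0,0,0,4.1]
    - [1,20,-24,0,0,0,4.1]
    - [1,19,-26,0,0,0,4.1]
    - [1,17,-27,0,0,0,4.1]
    - [1,15,-28,0,0,0,4.1]
    - [1,13,-29,0,0,0,4.1]
    - [1,10,-30,0,0,0,4.1]
    - [1,8,-31,0,0,0,4.1]
    - [1,6,-31,0,0,0,4.1]

```text
clock: 1.53
eef_pos: [0.3011, -0.2191, 0.2396]
tool_rot: [0.973, -0.233, 0.0, 0.0]
ft_force: [0.9, -0.2, 0.1]
grip_width: 0.0857
grasp_force: 0.0
```

Request:
move_arm:
  deltas:
    - [1,4,-32,0,0,0,4.1]
    - [1,2,-32,0,0,0,4.1]
    - [1,-1,-32,0,0,0,4.1]
    - [1,-3,-32,0,0,0,4.1]
    - [1,-5,-31,0,0,0,4.1]
    - [1,-7,-31,0,0,0,4.1]
    - [1,-10,-30,0,0,0,4.1]
    - [1,-12,-30,0,0,0,4.1]
    - [1,-14,-29,0,0,0,4.1]
    - [1,-16,-28,0,0,0,4.1]

```text
clock: 2.37
eef_pos: [0.2359, -0.1719, 0.2717]
tool_rot: [0.897, -0.423, 0.017, -0.124]
ft_force: [-0.5, -0.8, -0.3]
grip_width: 0.0855
grasp_force: 0.0
```

Request:
move_arm:
  deltas:
    - [1,-18,-26,0,0,0,4.1]
    - [1,-20,-25,0,0,0,4.1]
    - [1,0,0,0,0,0,0]

```text
clock: 2.62
eef_pos: [0.2003, -0.1471, 0.2883]
tool_rot: [0.872, -0.466, 0.016, -0.148]
ft_force: [0.5, -0.8, -0.8]
grip_width: 0.0853
grasp_force: 0.0
```

```bash
python3 - <<'E'
from h import *
print(bot.get_obs()["eef_pos"],bot.get_obs()["tool_rot"],bot.get_obs()["joint_pos"].round(2))
im=bot.camera("wrist"); c=cal("wrist"); cv2.imwrite("pics/w1.png",im); np.save("c1.npy",np.r_[c[2],c[3].as_quat()])
print(c[2],c[3].as_matrix().round(2).tolist(),c[0][0,0])
for q,z in [("battery_cover",.051),("clock",.022),("catch_left",.041)]:
    for o in bot.outline_of(q,"wrist"):
        cs=max(cv2.findContours(o["pixels"].astype(np.uint8),0,2)[0],key=len); b=cv2.minAreaRect(cs)
        bx=px2w(c,cv2.boxPoints(b),z)
        print(q,round(o["conf"],2),o["rect"],cv2.boxPoints(b).round().tolist(),bx.round(4).tolist(),bx.mean(0).round(4))
E
```

```text
[ 0.20030645 -0.14707117  0.28829007] [ 0.87236227 -0.4656349   0.0159132  -0.1480371 ] [-0.97 -0.23 -0.37  1.53  0.28  3.14]
[ 0.21755294 -0.23528733  0.4096853 ] [[-0.81, -0.59, 0.01], [-0.52, 0.73, 0.45], [-0.27, 0.35, -0.9]] 336.0622580162121
battery_cover 0.63 [100.2, 124.5, 32.0, 60.8] [[100.0, 128.0], [131.0, 128.0], [131.0, 184.0], [100.0, 184.0]] [[0.5439, 0.0657, 0.051], [0.4958, 0.0325, 0.051], [0.4685, 0.1133, 0.051], [0.5191, 0.1531, 0.051]] [0.5068 0.0912 0.051 ]
clock 0.96 [100.4, 109.7, 67.5, 114.6] [[90.0, 216.0], [102.0, 106.0], [169.0, 113.0], [158.0, 223.0]] [[0.5458, 0.2629, 0.022], [0.5774, 0.0549, 0.022], [0.4685, -0.0056, 0.022], [0.4212, 0.1729, 0.022]] [0.5032 0.1213 0.022 ]
catch_left 0.65 [122.8, 157.7, 9.2, 6.6] [[124.0, 157.0], [130.0, 157.0], [130.0, 165.0], [124.0, 165.0]] [[0.5003, 0.0895, 0.041], [0.4909, 0.0825, 0.041], [0.4869, 0.0946, 0.041], [0.4964, 0.1017, 0.041]] [0.4936 0.0921 0.041 ]
```

View pics/w1.png

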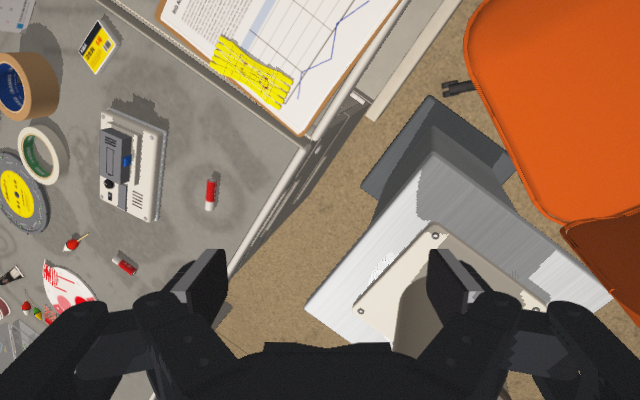

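```bash
sed -i 's/def go(pos,yaw=None,n=None,tilt=True):/def go(pos,yaw=None,n=None,tilt=True,d=None):/; s/    d=0 if yaw is None else .*/    if d is None: d=0 if yaw is None else (yaw-cur+90)%180-90/' h.py
python3 - <<'E'
from h import *
p=bot.get_obs()["eef_pos"]
go([.26,-.13,.26],d=50,n=10)
E
```

```text
p [ 0.2027 -0.1488  0.2873] yaw -146.83 n 10 turn/row [-1.74 -0.12 -4.96]
[2.0, -4.9, 4.0, -1.74, -0.12, -4.96]
[2.5, -4.8, 3.9, -1.74, -0.12, -4.96]
[2.9, -4.7, 3.7, -1.74, -0.12, -4.96]
[3.3, -4.5, 3.6, -1.74, -0.12, -4.96]
[3.7, -4.3, 3.4, -1.74, -0.12, -4.96]
[4.0, -4.1, 3.3, -1.74, -0.12, -4.96]
[4.4, -3.8, 3.2, -1.74, -0.12, -4.96]
[4.7, -3.5, 3.0, -1.74, -0.12, -4.96]
[5.0, -3.2, 2.9, -1.74, -0.12, -4.96]
[5.3, -2.8, 2.8, -1.74, -0.12, -4.96]
```

Request:
move_arm:
  deltas:
    - [1,2,-5,4,-1.7,-0.1,-5]
    - [1,2.5,-5,4,-1.7,-0.1,-5]
    - [1,3,-5,4,-1.7,-0.1,-5]
    - [1,3,-4.5,3.6,-1.8,-0.1,-5]
    - [1,4,-4,3.4,-1.8,-0.1,-5]
    - [1,4,-4,3.3,-1.7,-0.1,-5]
    - [1,4,-4,3.2,-1.7,-0.1,-5]
    - [1,5,-3.5,3,-1.7,-0.1,-5]
    - [1,5,-3,3,-1.7,-0.1,-5]
    - [1,5,-3,3,-1.7,-0.1,-5]

```text
clock: 3.65
eef_pos: [0.261, -0.1288, 0.2591]
tool_rot: [0.999, -0.046, 0.001, -0.003]
ft_force: [-0.4, 0.1, -0.1]
grip_width: 0.0854
grasp_force: 0.0
```

```bash
python3 - <<'E'
from h import *
print(bot.get_obs()["joint_pos"].round(2))
import sys
y=R.from_quat(bot.get_obs()["tool_rot"]).as_matrix()[:,1]; cur=np.degrees(np.arctan2(y[1],y[0]))
go([.50,.10,.24],d=14.3-cur,n=18)
E
```

```text
[-0.46 -0.19 -0.39  1.37  0.01  2.77]
p [ 0.261  -0.1288  0.2591] yaw -95.24 n 18 turn/row [-0.   -0.02 -6.09]
[12.1, -13.9, 1.2, -0.0, -0.02, -6.09]
[13.5, -12.5, 1.2, -0.0, -0.02, -6.09]
[14.7, -11.0, 1.2, -0.0, -0.02, -6.09]
[15.8, -9.4, 1.1, -0.0, -0.02, -6.09]
[16.7, -7.7, 1.1, -0.0, -0.02, -6.09]
[17.4, -5.9, 1.1, -0.0, -0.02, -6.09]
[17.9, -4.0, 1.1, -0.0, -0.02, -6.09]
[18.3, -2.0, 1.1, -0.0, -0.02, -6.09]
[18.4, -0.1, 1.1, -0.0, -0.02, -6.09]
[18.3, 1.9, 1.1, -0.0, -0.02, -6.09]
[18.0, 3.8, 1.1, -0.0, -0.02, -6.09]
[17.5, 5.7, 1.1, -0.0, -0.02, -6.09]
[16.8, 7.5, 1.1, -0.0, -0.02, -6.09]
[15.9, 9.2, 1.1, -0.0, -0.02, -6.09]
[14.8, 10.9, 1.1, -0.0, -0.02, -6.09]
[13.6, 12.4, 1.1, -0.0, -0.02, -6.09]
[12.2, 13.7, 1.1, -0.0, -0.02, -6.09]
[10.7, 15.0, 1.1, -0.0, -0.02, -6.09]
```

Request:
move_arm:
  deltas:
    - [1,12,-14,1,0,0,-6.1]
    - [1,13.5,-12.5,1,0,0,-6.1]
    - [1,15,-11,1,0,0,-6.1]
    - [1,16,-9,1,0,0,-6.1]
    - [1,17,-8,1,0,0,-6.1]
    - [1,17,-6,1,0,0,-6.1]
    - [1,18,-4,1,0,0,-6.1]
    - [1,18,-2,1,0,0,-6.1]
    - [1,18,0,1,0,0,-6.1]
    - [1,18,2,1,0,0,-6.1]

```text
clock: 4.48
eef_pos: [0.3942, -0.0018, 0.2501]
tool_rot: [0.884, 0.468, 0.003, -0.002]
ft_force: [0.3, -0.0, -0.2]
grip_width: 0.0856
grasp_force: 0.0
```

Request:
move_arm:
  deltas:
    - [1,18,4,1,0,0,-6.1]
    - [1,17.5,6,1,0,0,-6.1]
    - [1,17,7.5,1,0,0,-6.1]
    - [1,16,9,1,0,0,-6.1]
    - [1,15,11,1,0,0,-6.1]
    - [1,13.5,12.5,1,0,0,-6.1]
    - [1,12,14,1,0,0,-6.1]
    - [1,11,15,1,0,0,-6.1]
    - [1,0,0,0,0,0,0]

```text
clock: 5.23
eef_pos: [0.5028, 0.1014, 0.2422]
tool_rot: [0.612, 0.791, 0.004, -0.001]
ft_force: [0.1, 0.4, -1.2]
grip_width: 0.0857
grasp_force: 0.0
```

```bash
python3 - <<'E'
from h import *
print(bot.get_obs()["joint_pos"].round(2))
im=bot.camera("wrist"); c=cal("wrist"); cv2.imwrite("pics/w2.png",im); np.save("c2.npy",np.r_[c[2],c[3].as_quat()])
print(c[2],c[3].as_matrix().round(2).tolist(),c[0][0,0])
for q,z in [("battery_cover",.051),("clock",.022),("catch_left",.041)]:
    for o in bot.outline_of(q,"wrist"):
        cs=max(cv2.findContours(o["pixels"].astype(np.uint8),0,2)[0],key=len); b=cv2.minAreaRect(cs)
        bx=px2w(c,cv2.boxPoints(b),z)
        print(q,round(o["conf"],2),o["rect"],cv2.boxPoints(b).round().tolist(),bx.round(4).tolist(),bx.mean(0).round(4))
E
```

```text
[0.2  0.26 0.04 1.34 0.01 1.51]
[0.48618179 0.16189377 0.37746433] [[0.97, 0.24, 0.07], [0.25, -0.94, -0.24], [0.0, 0.25, -0.97]] 336.0622580162121
battery_cover 0.56 [312.6, 142.5, 48.6, 75.5] [[311.0, 142.0], [359.0, 142.0], [359.0, 216.0], [311.0, 216.0]] [[0.4798, 0.1304, 0.051], [0.5247, 0.1418, 0.051], [0.5449, 0.0698, 0.051], [0.4975, 0.0578, 0.051]] [0.5117 0.0999 0.051 ]
clock 0.94 [282.5, 72.1, 106.2, 152.1] [[281.0, 72.0], [388.0, 72.0], [388.0, 220.0], [281.0, 220.0]] [[0.4333, 0.1883, 0.022], [0.5376, 0.2151, 0.022], [0.5828, 0.0651, 0.022], [0.4672, 0.0357, 0.022]] [0.5052 0.1261 0.022 ]
catch_left 0.56 [309.3, 172.3, 9.0, 13.9] [[311.0, 186.0], [311.0, 172.0], [316.0, 172.0], [316.0, 186.0]] [[0.4902, 0.0859, 0.041], [0.4868, 0.1, 0.041], [0.4917, 0.1013, 0.041], [0.4952, 0.0872, 0.041]] [0.491  0.0936 0.041 ]
```

View pics/w2.png

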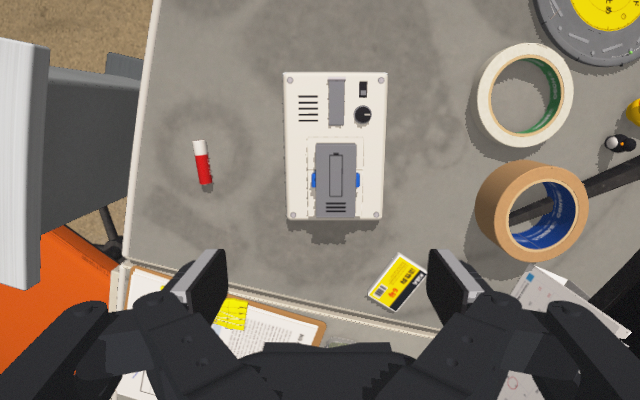

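```bash
python3 - <<'E'
from h import *
im=cv2.imread("pics/w2.png"); q=np.load("c2.npy"); k=cal("wrist"); c=(k[0],k[1],q[:3],R.from_quat(q[3:]))
hsv=cv2.cvtColor(im,cv2.COLOR_BGR2HSV)
m=cv2.inRange(hsv,(100,120,60),(130,255,255)); m[:150]=0;m[200:]=0;m[:,:290]=0;m[:,390:]=0
n,_,st,ce=cv2.connectedComponentsWithStats(m)
P=[]
for s,e in zip(st[1:],ce[1:]):
    if s[4]>10: print(s,e,px2w(c,[e],.044).round(4)); P.append(px2w(c,[e],.044)[0])
# housing edges: white mask
w=cv2.inRange(hsv,(0,0,150),(179,60,255)); w[:60]=0;w[235:]=0;w[:,:270]=0;w[:,400:]=0
cs=max(cv2.findContours(w,0,2)[0],key=cv2.contourArea); b=cv2.minAreaRect(cs); print(b)
bx=px2w(c,cv2.boxPoints(b),.022); print(bx.round(4),bx.mean(0))
L=[np.linalg.norm(bx[i]-bx[i-1]) for i in range(4)]; print(L,[np.degrees(np.arctan2(*(bx[i]-bx[i-1])[1::-1])) for i in range(4)])
# expected projection
for a in (102,104.3,106):
    r=R.from_euler('z',a,degrees=True); ctr=np.array([.504,.126,0])
    print(a,w2px(c,ctr+r.apply([[sx*.081,sy*.056,.022] for sx in(1,-1) for sy in(1,-1)])).round(1).tolist(), w2px(c,ctr+r.apply([[-.028+sx*.037,sy*.02,.051] for sx in(1,-1) for sy in(1,-1)])).round(1).tolist())
cv2.imwrite("pics/w2c.png",cv2.resize(im[60:240,260:410],None,fx=4,fy=3.3,interpolation=2) if 0 else cv2.resize(im[65:230,265:405],None,fx=3.6,fy=3.6,interpolation=2))
E
```

```text
[312 173   4  14  55] [313.52727273 179.61818182] [[0.4911 0.0936 0.044 ]]
[356 173   4  14  50] [357.4  179.96] [[0.5342 0.1042 0.044 ]]
((330.5, 145.0), (148.0, 121.0), 90.0)
[[0.4223 0.1866 0.022 ]
 [0.5403 0.2169 0.022 ]
 [0.5857 0.067  0.022 ]
 [0.455  0.0339 0.022 ]] [0.50084096 0.12608546 0.022     ]
[np.float64(0.15621419537880418), np.float64(0.12179991357354991), np.float64(0.1565519131892721), np.float64(0.13480853036183302)] [np.float64(102.0896641659766), np.float64(14.383391748426815), np.float64(-73.14317547675451), np.float64(-165.7513495663064)]
102 [[281.3, 66.5], [392.5, 71.4], [279.9, 220.3], [380.2, 224.0]] [[313.8, 142.4], [355.3, 144.1], [311.6, 215.7], [350.8, 217.1]]
104.3 [[278.1, 68.8], [389.5, 69.0], [282.8, 222.2], [383.2, 222.2]] [[313.5, 143.2], [354.9, 143.3], [314.1, 216.5], [353.4, 216.4]]
106 [[275.7, 70.5], [387.1, 67.3], [285.1, 223.6], [385.4, 220.7]] [[313.2, 143.9], [354.6, 142.7], [316.0, 217.0], [355.3, 215.9]]
```

View pics/w2c.png

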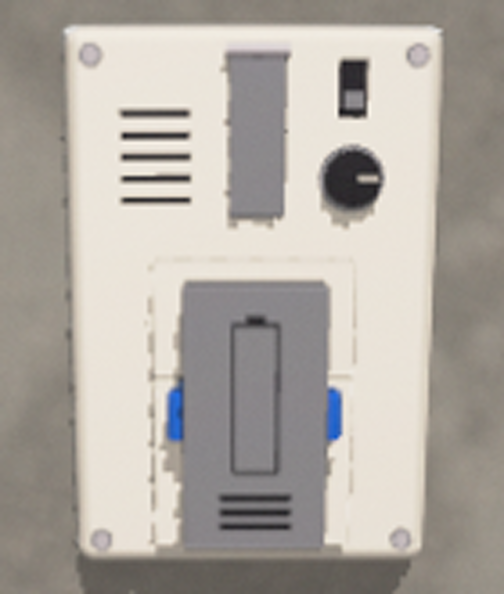

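```bash
python3 - <<'E'
from h import *
go([.5125,.0995,.039],14.2,n=8)
E
```

```text
p [0.5    0.0985 0.2433] yaw 14.17 n 8 turn/row [ 0.03 -0.04 -0.  ]
[-0.4, 1.5, 25.5, 0.03, -0.04, -0.0]
[-0.4, 1.5, 25.5, 0.03, -0.04, -0.0]
[-0.4, 1.5, 25.5, 0.03, -0.04, -0.0]
[-0.3, 1.5, 25.5, 0.03, -0.04, -0.0]
[-0.3, 1.5, 25.5, 0.03, -0.04, -0.0]
[-0.3, 1.5, 25.5, 0.03, -0.04, -0.0]
[-0.3, 1.5, 25.5, 0.03, -0.04, -0.0]
[-0.3, 1.5, 25.5, 0.03, -0.04, -0.0]
```

Request:
move_arm:
  deltas:
    - [1,-0.4,1.5,30,0.03,-0.04,0]
    - [1,-0.4,1.5,30,0.03,-0.04,0]
    - [1,-0.4,1.5,30,0.03,-0.04,0]
    - [1,-0.3,1.5,30,0.03,-0.04,0]
    - [1,-0.3,1.5,30,0.03,-0.04,0]
    - [1,-0.3,1.5,20,0.03,-0.04,0]
    - [1,-0.3,1.5,12,0.03,-0.04,0]
    - [1,-0.3,1.5,8,0.03,-0.04,0]
    - [1,0,0,6,0,0,0]
    - [1,0,0,4,0,0,0]

```text
clock: 6.27
eef_pos: [0.5135, 0.0993, 0.044]
tool_rot: [0.615, 0.789, 0.0, 0.001]
ft_force: [-1.2, 0.3, -0.1]
grip_width: 0.0857
grasp_force: 0.0
```

Request:
move_arm:
  deltas:
    - [1,0,0,4,0,0,0]
    - [1,0,0,0,0,0,0]

```text
clock: 6.43
eef_pos: [0.5134, 0.0995, 0.04]
tool_rot: [0.614, 0.789, 0.0, 0.001]
ft_force: [-0.1, 0.1, -0.5]
grip_width: 0.0856
grasp_force: 0.0
```

```bash
python3 - <<'E'
from h import *
go([.5125,.0995,.039],14.2,n=1); print(bot.get_obs()["ft_force"])
im=bot.camera("wrist"); cv2.imwrite("pics/w3.png",im[130:,120:520]); 
E
```

```text
p [0.5134 0.0995 0.04  ] yaw 14.19 n 1 turn/row [ 0.07  0.02 -0.01]
[0.2, -0.9, 1.0, 0.07, 0.02, -0.01]
[-0.14789267  0.13658879 -0.50077017]
```

View pics/w3.png

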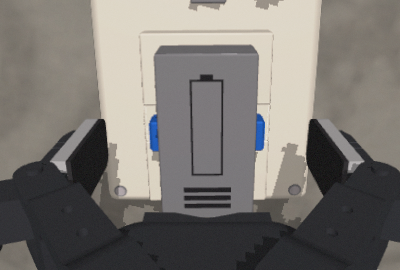

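Request:
move_arm:
  deltas:
    - [0,0.2,-0.5,0,0,0,0]
    - [0,0,0,0,0,0,0]
    - [0,0,0,0,0,0,0]
    - [0,0,0,0,0,0,0]
    - [0,0,0,0,0,0,0]
    - [0,0,0,0,0,0,0]

```text
clock: 6.98
eef_pos: [0.5137, 0.0998, 0.0409]
tool_rot: [0.614, 0.789, 0.001, 0.001]
ft_force: [-1.1, 0.7, 6.2]
grip_width: 0.0385
grasp_force: 60.8
```

Request:
move_arm:
  deltas:
    - [0,0,0,-2,0,0,0]
    - [0,0,0,-3,0,0,0]
    - [0,0,0,-5,0,0,0]
    - [0,0,0,-8,0,0,0]
    - [0,0,0,-12,0,0,0]
    - [0,0,0,-20,0,0,0]
    - [0,0,0,-20,0,0,0]
    - [0,0,0,-20,0,0,0]
    - [0,0,0,-10,0,0,0]
    - [0,0,0,0,0,0,0]

```text
clock: 7.82
eef_pos: [0.5144, 0.1, 0.1429]
tool_rot: [0.614, 0.789, 0.002, 0.002]
ft_force: [1.2, -0.8, -1.2]
grip_width: 0.0385
grasp_force: 60.4
```

```bash
python3 - <<'E'
from h import *
c=cal("wrist");im=bot.camera("wrist"); cv2.imwrite("pics/w4.png",im); np.save("c4.npy",np.r_[c[2],c[3].as_quat()])
go([.43,.255,.15],14.2)
E
```

```text
p [0.5135 0.0998 0.1411] yaw 14.2 n 6 turn/row [0.04 0.   0.  ]
[28.5, -7.1, -1.5, 0.04, 0.0, 0.0]
[28.5, -7.1, -1.5, 0.04, 0.0, 0.0]
[28.5, -7.1, -1.5, 0.04, 0.0, 0.0]
[28.5, -7.1, -1.5, 0.04, 0.0, 0.0]
[28.5, -7.1, -1.5, 0.04, 0.0, 0.0]
[28.5, -7.1, -1.5, 0.04, 0.0, 0.0]
```

View pics/w4.png

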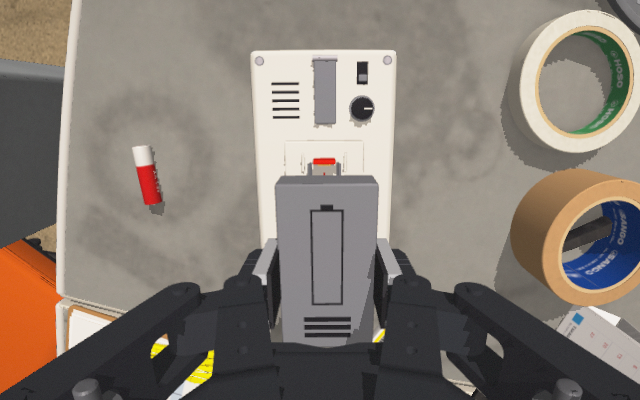

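```bash
python3 - <<'E'
from h import *
c=cal("top"); print(px2w(c,np.array([[380,520]])/3+[200,130],0))
go([.362,.19,.14],14.2)
E
```

```text
[[0.29410797 0.17184097 0.        ]]
p [0.5135 0.0998 0.1411] yaw 14.2 n 6 turn/row [0.04 0.   0.  ]
[20.8, -20.8, 0.1, 0.04, 0.0, 0.0]
[20.8, -20.8, 0.1, 0.04, 0.0, 0.0]
[20.8, -20.8, 0.1, 0.04, 0.0, 0.0]
[20.8, -20.8, 0.1, 0.04, 0.0, 0.0]
[20.8, -20.8, 0.2, 0.04, 0.0, 0.0]
[20.8, -20.8, 0.2, 0.04, 0.0, 0.0]
```

Request:
move_arm:
  deltas:
    - [0,15,-15,0,0.04,0,0]
    - [0,21,-21,0,0.04,0,0]
    - [0,21,-21,0,0.04,0,0]
    - [0,21,-21,0,0.04,0,0]
    - [0,21,-21,0,0.04,0,0]
    - [0,15,-15,20,0.04,0,0]
    - [0,11,-11,20,0,0,0]
    - [0,0,0,25,0,0,0]
    - [0,0,0,20,0,0,0]
    - [0,0,0,0,0,0,0]

```text
clock: 8.7
eef_pos: [0.3562, 0.1881, 0.0508]
tool_rot: [0.614, 0.789, -0.006, -0.003]
ft_force: [-0.8, 0.2, 0.1]
grip_width: 0.0389
grasp_force: 60.4
```

```bash
python3 - <<'E'
from h import *
go([.362,.19,.019],14.2,n=1)
E
```

```text
p [0.3562 0.1881 0.0508] yaw 14.26 n 1 turn/row [-0.74  0.15  0.06]
[0.5, 6.5, 31.8, -0.74, 0.15, 0.06]
```

Request:
move_arm:
  deltas:
    - [0,0,3,10,0,0,0]
    - [0,0,2,10,0,0,0]
    - [0,0,0,6,0,0,0]
    - [0,0,0,3,0,0,0]
    - [0,0,0,1,0,0,0]
    - [0,0,0,1,0,0,0]
    - [0,0,0,0,0,0,0]

```text
clock: 9.28
eef_pos: [0.3655, 0.1913, 0.0243]
tool_rot: [0.614, 0.789, -0.001, -0.001]
ft_force: [-0.4, 0.5, -0.6]
grip_width: 0.0384
grasp_force: 60.5
```

```bash
python3 - <<'E'
from h import *
go([.362,.19,.019],14.2,n=1);print(bot.get_obs()["ft_force"])
E
```

```text
p [0.3655 0.1913 0.0243] yaw 14.2 n 1 turn/row [-0.16  0.01 -0.  ]
[-0.4, -3.7, 5.3, -0.16, 0.01, -0.0]
[-0.42409125  0.47929299 -0.59188347]
```

Request:
move_arm:
  deltas:
    - [0,0,-1.5,2,-0.16,0,0]
    - [0,0,0,2,0,0,0]
    - [0,0,0,1,0,0,0]
    - [0,0,0,0.7,0,0,0]
    - [0,0,0,0,0,0,0]

```text
clock: 9.7
eef_pos: [0.3639, 0.1909, 0.0183]
tool_rot: [0.614, 0.789, -0.0, -0.0]
ft_force: [-1.0, -0.3, -0.8]
grip_width: 0.0384
grasp_force: 60.5
```

Request:
move_arm:
  deltas:
    - [0,0,0,0.7,0,0,0]
    - [0,0,0,0.4,0,0,0]
    - [0,0,0,0,0,0,0]

```text
clock: 9.95
eef_pos: [0.3641, 0.191, 0.0178]
tool_rot: [0.614, 0.789, -0.0, 0.0]
ft_force: [-1.9, -1.3, 6.2]
grip_width: 0.0384
grasp_force: 61.3
```

Request:
move_arm:
  deltas:
    - [0.7,0,0,-0.5,0,0,0]
    - [0.7,0,0,0,0,0,0]
    - [0.7,0,0,0,0,0,0]
    - [0.7,0,0,0,0,0,0]
    - [0.7,0,0,0,0,0,0]

```text
clock: 10.37
eef_pos: [0.3639, 0.1909, 0.0177]
tool_rot: [0.614, 0.789, -0.0, -0.0]
ft_force: [1.2, -0.4, 1.0]
grip_width: 0.0594
grasp_force: 0.0
```

```bash
python3 - <<'E'
from h import *
o=bot.get_obs();print(o["eef_pos"],o["tool_rot"],o["grip_width"],o["joint_pos"].round(2))
E
```

```text
[0.36392815 0.19090453 0.01766793] [ 6.14255198e-01  7.89107401e-01 -2.41293691e-04 -5.01203452e-05] 0.05943863759548518 [ 0.48  0.32 -0.56  0.7  -0.    1.81]
```

```bash
python3 - <<'E'
from h import *
import h
o=bot.get_obs(); p=o["eef_pos"]
class B: pass
q=dict(o); q["eef_pos"]=np.array([.3639,.1909,.1327]); 
h.bot=type("b",(),{"get_obs":staticmethod(lambda:q)})
go([.455,.33,.17],d=76,n=12)
E
```

```text
p [0.3639 0.1909 0.1327] yaw 14.2 n 12 turn/row [-0.   -0.   -6.33]
[9.4, 10.2, -3.1, -0.0, -0.0, -6.33]
[8.2, 11.2, -3.1, -0.0, -0.0, -6.33]
[6.9, 12.0, -3.1, -0.0, -0.0, -6.33]
[5.5, 12.7, -3.1, -0.0, -0.0, -6.33]
[4.1, 13.2, -3.1, -0.0, -0.0, -6.33]
[2.6, 13.6, -3.1, -0.0, -0.0, -6.33]
[1.1, 13.8, -3.1, -0.0, -0.0, -6.33]
[-0.4, 13.8, -3.1, -0.0, -0.0, -6.33]
[-2.0, 13.7, -3.1, -0.0, -0.0, -6.33]
[-3.5, 13.4, -3.1, -0.0, -0.0, -6.33]
[-4.9, 13.0, -3.1, -0.0, -0.0, -6.33]
[-6.3, 12.3, -3.1, -0.0, -0.0, -6.33]
```

Request:
move_arm:
  deltas:
    - [0.7,0,0,-5,0,0,0]
    - [0.7,0,0,-15,0,0,0]
    - [0.7,0,0,-30,0,0,0]
    - [0.7,0,0,-35,0,0,0]
    - [0.7,0,0,-30,0,0,0]

```text
clock: 10.78
eef_pos: [0.3637, 0.1908, 0.1346]
tool_rot: [0.614, 0.789, -0.0, -0.0]
ft_force: [0.4, 0.7, -0.1]
grip_width: 0.0599
grasp_force: 0.0
```

Request:
move_arm:
  deltas:
    - [0.7,9,10,-3,0,0,-6.3]
    - [0.7,8,11,-3,0,0,-6.3]
    - [0.7,7,12,-3,0,0,-6.3]
    - [0.7,5.5,13,-3,0,0,-6.3]
    - [0.7,4,13,-3,0,0,-6.3]
    - [0.7,3,14,-3,0,0,-6.3]
    - [0.7,1,14,-3,0,0,-6.3]
    - [0.7,-0.4,14,-3,0,0,-6.3]
    - [0.7,-2,14,-3,0,0,-6.3]
    - [0.7,-3.5,13,-3,0,0,-6.3]

```text
clock: 11.62
eef_pos: [0.4407, 0.3071, 0.163]
tool_rot: [0.109, 0.994, -0.0, -0.0]
ft_force: [0.2, 0.7, 0.7]
grip_width: 0.0598
grasp_force: 0.0
```

Request:
move_arm:
  deltas:
    - [0.7,-5,13,-3,0,0,-6.3]
    - [0.7,-6,12,-3,0,0,-6.3]
    - [0.7,0,0,0,0,0,0]
    - [0.7,0,0,0,0,0,0]

```text
clock: 11.95
eef_pos: [0.4555, 0.3295, 0.1686]
tool_rot: [0.003, 1.0, -0.0, -0.0]
ft_force: [-0.2, -0.9, -0.8]
grip_width: 0.0597
grasp_force: 0.0
```

```bash
python3 - <<'E'
from h import *
im=bot.camera("wrist"); c=cal("wrist"); cv2.imwrite("pics/w5.png",im); np.save("c5.npy",np.r_[c[2],c[3].as_quat()])
for q,z in [("aa_cell",.007),("battery_cover",.028)]:
    for o in bot.outline_of(q,"wrist"):
        cs=max(cv2.findContours(o["pixels"].astype(np.uint8),0,2)[0],key=len); b=cv2.minAreaRect(cs)
        bx=px2w(c,cv2.boxPoints(b),z)
        print(q,round(o["conf"],2),o["rect"],cv2.boxPoints(b).round().tolist(),bx.round(4).tolist(),bx.mean(0).round(4))
go([.46,.335,.1],90)
E
```

```text
aa_cell 0.84 [326.0, 33.6, 66.5, 31.3] [[326.0, 49.0], [386.0, 33.0], [391.0, 51.0], [331.0, 68.0]] [[0.3421, 0.3277, 0.007], [0.329, 0.377, 0.007], [0.3435, 0.3817, 0.007], [0.3568, 0.3319, 0.007]] [0.3429 0.3546 0.007 ]
aa_cell 0.83 [23.9, 74.8, 51.2, 34.7] [[15.0, 94.0], [66.0, 69.0], [74.0, 85.0], [24.0, 110.0]] [[0.3693, 0.0443, 0.007], [0.3506, 0.0997, 0.007], [0.3649, 0.1055, 0.007], [0.3844, 0.0502, 0.007]] [0.3673 0.0749 0.007 ]
aa_cell 0.58 [323.3, 160.3, 18.6, 53.7] [[322.0, 160.0], [339.0, 160.0], [340.0, 215.0], [324.0, 215.0]] [[0.4347, 0.3243, 0.007], [0.4343, 0.3386, 0.007], [0.4855, 0.3404, 0.007], [0.486, 0.3255, 0.007]] [0.4601 0.3322 0.007 ]
aa_cell 0.55 [139.3, 46.7, 18.2, 10.4] [[139.0, 51.0], [155.0, 46.0], [156.0, 50.0], [141.0, 55.0]] [[0.3398, 0.1699, 0.007], [0.3361, 0.1844, 0.007], [0.339, 0.1852, 0.007], [0.3427, 0.1707, 0.007]] [0.3394 0.1775 0.007 ]
battery_cover 0.96 [105.2, 39.7, 105.6, 75.9] [[103.0, 63.0], [194.0, 33.0], [215.0, 96.0], [124.0, 126.0]] [[0.3511, 0.1494, 0.028], [0.3318, 0.2262, 0.028], [0.379, 0.2392, 0.028], [0.401, 0.1606, 0.028]] [0.3657 0.1939 0.028 ]
p [0.4548 0.3286 0.1684] yaw 89.7 n 3 turn/row [-0.02 -0.03 -0.1 ]
[-1.8, 2.2, 22.8, -0.02, -0.03, -0.1]
[-1.8, 2.2, 22.8, -0.02, -0.03, -0.1]
[-1.7, 2.2, 22.8, -0.02, -0.03, -0.1]
```

View pics/w5.png

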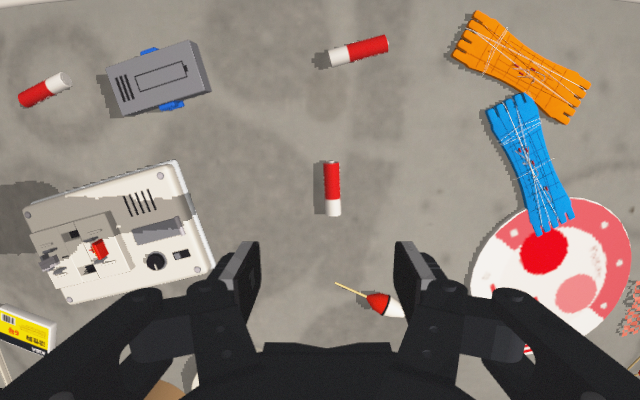

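```bash
python3 - <<'E'
from h import *
go([.46,.332,.012],91.7,n=7)
E
```

```text
p [0.4548 0.3286 0.1684] yaw 89.7 n 7 turn/row [-0.01 -0.01 -0.29]
[-0.8, 0.5, 22.3, -0.01, -0.01, -0.29]
[-0.8, 0.5, 22.3, -0.01, -0.01, -0.29]
[-0.8, 0.5, 22.3, -0.01, -0.01, -0.29]
[-0.8, 0.5, 22.3, -0.01, -0.01, -0.29]
[-0.8, 0.5, 22.3, -0.01, -0.01, -0.29]
[-0.8, 0.5, 22.3, -0.01, -0.01, -0.29]
[-0.8, 0.5, 22.3, -0.01, -0.01, -0.29]
```

Request:
move_arm:
  deltas:
    - [0.5,-1,0.5,25,0,0,-0.3]
    - [0.5,-1,0.5,30,0,0,-0.3]
    - [0.5,-1,0.5,30,0,0,-0.3]
    - [0.5,-1,0.5,25,0,0,-0.3]
    - [0.5,-0.7,0.5,20,0,0,-0.3]
    - [0.5,-0.6,0.5,12,0,0,-0.3]
    - [0.5,0,0.5,6,0,0,-0.2]
    - [0.5,0,0,4,0,0,0]
    - [0.5,0,0,2,0,0,0]
    - [0.5,0,0,0,0,0,0]

```text
clock: 12.93
eef_pos: [0.461, 0.3329, 0.0152]
tool_rot: [-0.016, 1.0, 0.0, 0.0]
ft_force: [-0.1, -0.1, -0.0]
grip_width: 0.0426
grasp_force: 0.0
```

```bash
python3 - <<'E'
from h import *
go([.46,.332,.012],91.7,n=1); print(bot.get_obs()["ft_force"],bot.get_obs()["grip_width"])
E
```

```text
p [0.461  0.3329 0.0152] yaw 91.78 n 1 turn/row [0.   0.02 0.08]
[1.0, -0.9, 3.2, 0.0, 0.02, 0.08]
[-0.06577874 -0.06564722 -0.03543471] 0.04257017184668718
```

Request:
move_arm:
  deltas:
    - [0.5,1,-0.9,3,0,0,0]
    - [0.5,0,0,0,0,0,0]
    - [0,0,0,0,0,0,0]
    - [0,0,0,0,0,0,0]
    - [0,0,0,0,0,0,0]
    - [0,0,0,0,0,0,0]
    - [0,0,0,0,0,0,0]

```text
clock: 13.52
eef_pos: [0.4602, 0.3323, 0.0124]
tool_rot: [-0.016, 1.0, 0.0, 0.0]
ft_force: [-0.3, -0.9, 4.1]
grip_width: 0.0121
grasp_force: 60.4
```

Request:
move_arm:
  deltas:
    - [0,0,0,-5,0,0,0]
    - [0,0,0,-15,0,0,0]
    - [0,0,0,-30,0,0,0]
    - [0,0,0,-35,0,0,0]
    - [0,0,0,-35,0,0,0]
    - [0,0,0,-10,0,0,0]

```text
clock: 14.02
eef_pos: [0.4622, 0.3337, 0.1475]
tool_rot: [-0.016, 1.0, 0.002, 0.004]
ft_force: [0.7, 0.5, -0.0]
grip_width: 0.0124
grasp_force: 59.9
```

```bash
python3 - <<'E'
from h import *
go([.5137,.0998,.125],14.2,n=13)
E
```

```text
p [0.4622 0.3337 0.1475] yaw 91.8 n 13 turn/row [0.04 0.01 5.97]
[-3.4, -18.1, 1.7, 0.04, 0.01, 5.97]
[-5.2, -17.7, 1.7, 0.04, 0.01, 5.97]
[-7.1, -17.0, 1.7, 0.04, 0.01, 5.97]
[-8.8, -16.2, 1.7, 0.04, 0.01, 5.97]
[-10.4, -15.2, 1.7, 0.04, 0.01, 5.97]
[-11.9, -14.0, 1.7, 0.04, 0.01, 5.97]
[-13.3, -12.7, 1.7, 0.04, 0.01, 5.97]
[-14.6, -11.2, 1.7, 0.04, 0.01, 5.97]
[-15.7, -9.7, 1.7, 0.04, 0.01, 5.97]
[-16.6, -8.0, 1.7, 0.04, 0.01, 5.97]
[-17.3, -6.2, 1.7, 0.04, 0.01, 5.97]
[-17.9, -4.4, 1.7, 0.04, 0.01, 5.97]
[-18.3, -2.5, 1.7, 0.04, 0.01, 5.97]
```

Request:
move_arm:
  deltas:
    - [0,-3.4,-18,1,0,0,6]
    - [0,-5,-18,1,0,0,6]
    - [0,-7,-17,1,0,0,6]
    - [0,-9,-16,1,0,0,6]
    - [0,-10,-15,1,0,0,6]
    - [0,-12,-14,1,0,0,6]
    - [0,-13,-13,1,0,0,6]
    - [0,-15,-11,1,0,0,6]
    - [0,-16,-10,1,0,0,6]
    - [0,-17,-8,1,0,0,6]

```text
clock: 14.85
eef_pos: [0.4985, 0.1503, 0.1312]
tool_rot: [0.489, 0.873, -0.001, -0.0]
ft_force: [-0.6, 0.2, 0.5]
grip_width: 0.0122
grasp_force: 59.9
```

Request:
move_arm:
  deltas:
    - [0,-17,-6,1,0,0,6]
    - [0,-18,-4,1,0,0,6]
    - [0,-18,-2,1,0,0,5.8]
    - [0,0,0,0,0,0,0]
    - [0,0,0,0,0,0,0]

```text
clock: 15.27
eef_pos: [0.5109, 0.0975, 0.1283]
tool_rot: [0.616, 0.788, -0.0, -0.0]
ft_force: [1.0, 0.4, -1.1]
grip_width: 0.0121
grasp_force: 59.9
```

```bash
python3 - <<'E'
from h import *
go([.5137,.0998,.125],14.2,n=1)
im=bot.camera("wrist"); c=cal("wrist"); np.save("c6.npy",np.r_[c[2],c[3].as_quat()])
cv2.imwrite("pics/w6.png",im); cv2.imwrite("pics/w6c.png",cv2.resize(im[120:340,200:440],None,fx=2.7,fy=2.7,interpolation=2))
print(bot.get_obs()["eef_pos"])
E
```

```text
p [0.5109 0.0975 0.1283] yaw 13.98 n 1 turn/row [-0.08 -0.01 -0.22]
[1.6, 3.3, 3.3, -0.08, -0.01, -0.22]
[0.51083862 0.09813965 0.12843688]
```

View pics/w6c.png

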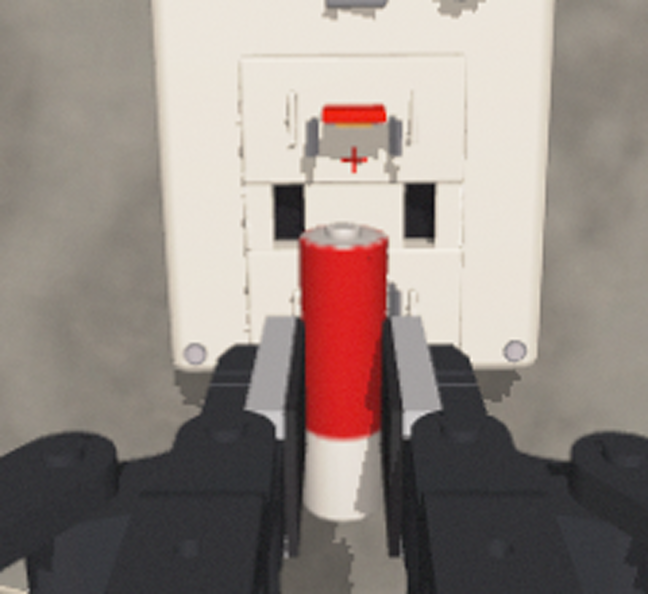

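```bash
cat > m.py <<'E'
from h import *
q=np.load("c6.npy"); k=cal("wrist"); c=(k[0],k[1],q[:3],R.from_quat(q[3:]))
f=lambda a:np.array(a,float)/2.7+[200,120]
s=px2w(c,f([(274,184),(304,184),(304,241),(274,241),(404,184),(435,184),(435,241),(404,241)]),.032)
bay=s.mean(0); e=s[[0,1,4,5]].mean(0)-s[[2,3,6,7]].mean(0); g=s[4:].mean(0)-s[:4].mean(0)
print("bay",bay,"slotlen",np.linalg.norm(e),"ang",np.degrees(np.arctan2(e[1],e[0])),"sep",np.linalg.norm(g),np.degrees(np.arctan2(g[1],g[0])))
a=np.radians(104); X=np.array([np.cos(a),np.sin(a),0]);Y=np.array([-np.sin(a),np.cos(a),0])
def rel(p): d=p-bay; return (d@X*1000).round(1),(d@Y*1000).round(1)
print("red holder top",[rel(t) for t in px2w(c,f([(322,107),(386,107),(354,122)]),.044)])
print("housing corner screws",px2w(c,f([(195,353),(514,351)]),.022))
pl=px2w(c,f([(343,237)]),.1231)[0]; ed=px2w(c,f([(300,248),(388,246)]),.1231)
print("plus",pl,"rel",rel(pl),"width",np.linalg.norm(ed[0]-ed[1]), "sides",[rel(t) for t in ed])
print("cell ctr rel bay",rel(pl-.025*X)); tcp=np.array([.51084,.09814,0]); print("tcp rel bay",rel(tcp))
# model: project cell end circles & axis for tcp-centred cell
ctr=tcp+[0,0,.1231]
for off in (0,):
    for s_ in (1,-1): print(s_,((w2px(c,[ctr+s_*.025*X+.0071*np.array([0,0,1]),ctr+s_*.025*X-.0071*np.array([0,0,1])])-[200,120])*2.7).round(0).tolist())
E
python3 m.py
```

```text
bay [0.51418907 0.10147949 0.032     ] slotlen 0.015568973187529225 ang 104.24506934680552 sep 0.03443746172881382 14.062472052016693
red holder top [(np.float64(29.8), np.float64(8.1)), (np.float64(29.8), np.float64(-7.4)), (np.float64(26.1), np.float64(0.3))]
housing corner screws [[0.48075021 0.04720821 0.022     ]
 [0.56976786 0.07013257 0.022     ]]
plus [0.50637531 0.12048508 0.1231    ] rel (np.float64(20.3), np.float64(3.0)) width 0.014215331474643085 sides [(np.float64(18.5), np.float64(9.9)), (np.float64(18.8), np.float64(-4.3))]
cell ctr rel bay (np.float64(-4.7), np.float64(3.0))
tcp rel bay (np.float64(-2.4), np.float64(4.1))
1 [[336.0, 236.0], [337.0, 212.0]]
-1 [[336.0, 521.0], [337.0, 476.0]]
```

```bash
cat >> m.py <<'E'
im=cv2.imread("pics/w6.png")
for v in list(range(196,216))+list(range(276,318)): print(v,im[v,326:328].mean(0).astype(int).tolist(),end=" ")
print()
up=np.array([0,0,1])
for L,z in ((25,0),(24,.0071),(24,-.0071),(-25,.0071)): print(L,z,w2px(c,[ctr+L/1000*X+z*up]).round(1))
# slot profile col 306 & right 355; plate profile col 331
for col in (307,355,331): print(col,[int(im[v,col].astype(int).sum()//3) for v in range(155,215)])
for x,z in ((9,.032),(-9,.032),(26,.044),(26,.039),(18,.04)): print(x,w2px(c,[bay*[1,1,0]+x/1000*X+z*up]).round(1))
E
python3 m.py | tail -n 16
```

```text
tcp rel bay (np.float64(-2.4), np.float64(4.1))
1 [[336.0, 236.0], [337.0, 212.0]]
-1 [[336.0, 521.0], [337.0, 476.0]]
196 [216, 228, 234] 197 [217, 228, 234] 198 [217, 228, 234] 199 [216, 227, 233] 200 [216, 227, 234] 201 [217, 227, 234] 202 [180, 192, 201] 203 [160, 167, 174] 204 [169, 177, 185] 205 [218, 224, 231] 206 [216, 221, 229] 207 [202, 210, 218] 208 [188, 195, 207] 209 [173, 181, 190] 210 [172, 179, 188] 211 [186, 194, 212] 212 [121, 126, 228] 213 [34, 36, 225] 214 [30, 32, 219] 215 [33, 37, 219] 276 [31, 33, 214] 277 [34, 37, 215] 278 [32, 34, 214] 279 [30, 32, 213] 280 [33, 36, 214] 281 [37, 41, 214] 282 [102, 109, 220] 283 [167, 177, 227] 284 [217, 226, 232] 285 [217, 225, 232] 286 [217, 225, 231] 287 [216, 225, 231] 288 [216, 224, 231] 289 [216, 225, 231] 290 [216, 224, 230] 291 [216, 224, 230] 292 [216, 224, 230] 293 [215, 223, 230] 294 [215, 223, 230] 295 [216, 224, 230] 296 [215, 223, 229] 297 [215, 223, 229] 298 [214, 223, 229] 299 [214, 222, 229] 300 [214, 222, 228] 301 [213, 221, 228] 302 [214, 222, 229] 303 [213, 221, 228] 304 [213, 221, 228] 305 [212, 221, 228]
[... 598 characters left out ...]
63, 190, 192, 216, 229, 228]
355 [227, 226, 227, 226, 227, 227, 226, 225, 225, 226, 225, 224, 225, 224, 224, 224, 224, 223, 224, 225, 226, 225, 225, 225, 225, 224, 225, 225, 225, 225, 225, 221, 145, 48, 28, 34, 29, 32, 31, 31, 32, 32, 36, 39, 41, 38, 43, 41, 42, 41, 41, 43, 41, 139, 179, 189, 189, 231, 231, 226]
331 [226, 227, 226, 194, 129, 81, 99, 103, 99, 89, 109, 145, 162, 159, 159, 160, 160, 159, 159, 126, 92, 90, 93, 81, 66, 94, 122, 129, 129, 206, 225, 227, 181, 209, 226, 227, 226, 226, 226, 226, 226, 226, 226, 226, 227, 226, 226, 214, 184, 179, 194, 192, 186, 178, 177, 161, 140, 117, 93, 97]
9 [[331.3 186.5]]
-9 [[331.2 210.9]]
26 [[331.6 165.3]]
26 [[331.5 164.1]]
18 [[331.5 176.1]]
```

```bash
python3 - <<'E'
from h import *
go([.5134,.1002,.060],14.2,n=5)
E
```

```text
p [0.5108 0.0981 0.1284] yaw 14.05 n 5 turn/row [-0.01 -0.   -0.03]
[0.3, 0.6, 13.7, -0.01, -0.0, -0.03]
[0.3, 0.6, 13.7, -0.01, -0.0, -0.03]
[0.3, 0.6, 13.7, -0.01, -0.0, -0.03]
[0.3, 0.6, 13.7, -0.01, -0.0, -0.03]
[0.3, 0.6, 13.7, -0.01, -0.0, -0.03]
```

Request:
move_arm:
  deltas:
    - [0,0.4,0.8,15,0,0,-0.1]
    - [0,0.4,0.8,18,0,0,0]
    - [0,0.4,0.8,15,0,0,0]
    - [0,0.3,0.6,10,0,0,0]
    - [0,0,0,6,0,0,0]
    - [0,0,0,3,0,0,0]
    - [0,0,0,0,0,0,0]
    - [0,0,0,0,0,0,0]

```text
clock: 15.98
eef_pos: [0.5141, 0.1006, 0.0622]
tool_rot: [0.615, 0.789, 0.0, 0.0]
ft_force: [-0.1, -0.3, -0.9]
grip_width: 0.0123
grasp_force: 59.9
```

```bash
python3 - <<'E'
from h import *
go([.5134,.1002,.0555],14.2,n=1); print(bot.get_obs()["ft_force"])
E
```

```text
p [0.5141 0.1006 0.0622] yaw 14.14 n 1 turn/row [ 0.03  0.01 -0.06]
[-0.3, -0.7, 6.7, 0.03, 0.01, -0.06]
[-0.07598362 -0.26081692 -0.92946143]
```

Request:
move_arm:
  deltas:
    - [0,-0.2,-0.6,3,0,0,0]
    - [0,0,0,3,0,0,0]
    - [0,0,0,3,0,0,0]
    - [0,0,0,2,0,0,0]
    - [0,0,0,0,0,0,0]

```text
clock: 16.4
eef_pos: [0.5131, 0.1003, 0.0505]
tool_rot: [0.615, 0.789, 0.0, -0.0]
ft_force: [-0.5, 2.0, 0.0]
grip_width: 0.0124
grasp_force: 59.9
```

Request:
move_arm:
  deltas:
    - [0,0,0,1.5,0,0,0]
    - [0,0,0,1.5,0,0,0]
    - [0,0,0,1,0,0,0]
    - [0,0,0,1,0,0,0]
    - [0,0,0,0,0,0,0]

```text
clock: 16.82
eef_pos: [0.5129, 0.1, 0.0453]
tool_rot: [0.615, 0.789, -0.0, -0.0]
ft_force: [1.0, 1.7, -0.6]
grip_width: 0.0124
grasp_force: 59.8
```

Request:
move_arm:
  deltas:
    - [0,0,0,0.7,0,0,0]
    - [0,0,0,0.7,0,0,0]
    - [0,0,0,0.5,0,0,0]
    - [0,0,0,0,0,0,0]

```text
clock: 17.15
eef_pos: [0.513, 0.1, 0.0444]
tool_rot: [0.615, 0.789, -0.0, -0.0]
ft_force: [-1.9, 1.5, 5.0]
grip_width: 0.0124
grasp_force: 60.4
```

Request:
move_arm:
  deltas:
    - [0,0,0,0.5,0,0,0]
    - [0,0,0,0,0,0,0]
    - [0.35,0,0,0,0,0,0]
    - [0.35,0,0,0,0,0,0]
    - [0.35,0,0,0,0,0,0]
    - [0.35,0,0,0,0,0,0]
    - [0.35,0,0,-10,0,0,0]
    - [0.35,0,0,-20,0,0,0]
    - [0.35,0,0,-20,0,0,0]
    - [0.35,0,0,0,0,0,0]

```text
clock: 17.98
eef_pos: [0.516, 0.1004, 0.0977]
tool_rot: [0.615, 0.789, 0.002, 0.002]
ft_force: [0.2, 0.6, 0.0]
grip_width: 0.0297
grasp_force: 0.0
```

```bash
python3 - <<'E'
from h import *
im=bot.camera("wrist"); c=cal("wrist"); np.save("c7.npy",np.r_[c[2],c[3].as_quat()]); cv2.imwrite("pics/w7.png",im)
cv2.imwrite("pics/w7c.png",cv2.resize(im[100:380,180:480],None,fx=2.1,fy=2.1,interpolation=2)); print(bot.get_obs()["eef_pos"])
E
```

```text
[0.51528857 0.10029397 0.09603032]
```

View pics/w7c.png

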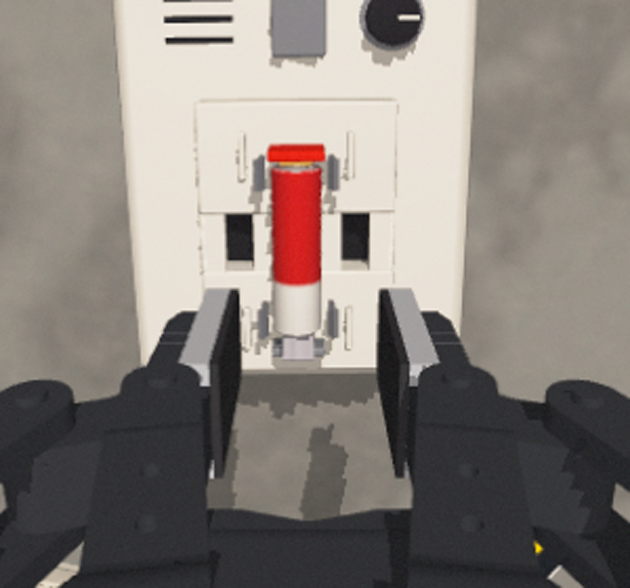

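```bash
python3 - <<'E'
from h import *
q=np.load("c7.npy"); k=cal("wrist"); c=(k[0],k[1],q[:3],R.from_quat(q[3:]))
im=cv2.imread("pics/w7.png")
m=(im.max(2)<90).astype(np.uint8); m[:195]=0; m[230:]=0; m[:,:280]=0; m[:,365:]=0
n,_,st,ce=cv2.connectedComponentsWithStats(m)
P=[]
for s,e in zip(st[1:],ce[1:]):
    if s[4]>80: print(s,e); x0,y0,w,h=s[:4]; P+= [px2w(c,[[x0-.5,y0-.5],[x0+w-.5,y0-.5]],.032)]
P=np.array(P); print(P.round(4).tolist())
mid=P.reshape(-1,3).mean(0); a=np.radians(104.2); X=np.array([np.cos(a),np.sin(a),0]); print("bay",mid-.009*X)
go([.5135,.1002,.060],14.2,n=3)
E
```

```text
[288 202  13  22 271] [293.71217712 212.66789668]
[343 202  13  22 275] [348.80363636 212.24363636]
[[[0.4909, 0.1038, 0.032], [0.4987, 0.1057, 0.032]], [[0.5237, 0.112, 0.032], [0.5314, 0.1139, 0.032]]]
bay [0.51339912 0.10013465 0.032     ]
p [0.5153 0.1003 0.096 ] yaw 14.1 n 3 turn/row [ 0.1   0.01 -0.03]
[0.1, -0.6, 12.0, 0.1, 0.01, -0.03]
[0.1, -0.6, 12.0, 0.1, 0.01, -0.03]
[0.1, -0.6, 12.0, 0.1, 0.01, -0.03]
```

Request:
move_arm:
  deltas:
    - [0,0,-0.6,10,0,0,0]
    - [0,0,-0.6,12,0,0,0]
    - [0,0,-0.5,10,0,0,0]
    - [0,0,0,3,0,0,0]
    - [0,0,0,2,0,0,0]
    - [0,0,0,1,0,0,0]
    - [0,0,0,1,0,0,0]
    - [0,0,0,0,0,0,0]

```text
clock: 18.7
eef_pos: [0.5117, 0.0996, 0.0545]
tool_rot: [0.615, 0.789, -0.0, 0.0]
ft_force: [0.2, 0.9, 0.9]
grip_width: 0.0005
grasp_force: 0.0
```

Request:
move_arm:
  deltas:
    - [0,0,1.5,0.5,0,0,0]
    - [0,0,0,0.5,0,0,0]
    - [0,0,0,0.5,0,0,0]
    - [0,0,0,0.5,0,0,0]
    - [0,0,0,0,0,0,0]

```text
clock: 19.12
eef_pos: [0.5131, 0.0999, 0.0543]
tool_rot: [0.615, 0.789, 0.0, 0.0]
ft_force: [-4.6, -1.6, 13.4]
grip_width: 0.0004
grasp_force: 6.3
```

Request:
move_arm:
  deltas:
    - [0,0,0,-5,0,0,0]
    - [0.2,0,0,-20,0,0,0]
    - [0.5,0,0,-30,0,0,0]
    - [0.7,0,0,-10,0,0,0]
    - [0.7,15,-15,0,0,0,0]
    - [0.7,21,-21,0,0,0,0]
    - [0.7,21,-21,0,0,0,0]
    - [0.7,21,-21,0,0,0,0]
    - [0.7,21,-21,0,0,0,0]
    - [0.7,15,-15,0,0,0,0]

```text
clock: 19.95
eef_pos: [0.3728, 0.1835, 0.1173]
tool_rot: [0.615, 0.789, -0.0, -0.0]
ft_force: [0.5, 0.1, 0.5]
grip_width: 0.0599
grasp_force: 0.0
```

Request:
move_arm:
  deltas:
    - [0.7,5,-5,0,0,0,0]
    - [0.7,3,-3,0,0,0,0]
    - [0.7,0,0,0,0,0,0]
    - [0.7,0,0,0,0,0,0]

```text
clock: 20.28
eef_pos: [0.366, 0.1886, 0.1176]
tool_rot: [0.615, 0.788, 0.0, 0.0]
ft_force: [0.3, 0.2, 0.4]
grip_width: 0.0599
grasp_force: 0.0
```

```bash
python3 - <<'E'
from h import *
go([.3639,.1909,.06],14.2,n=3)
im=bot.camera("wrist"); c=cal("wrist")
hsv=cv2.cvtColor(im,cv2.COLOR_BGR2HSV); m=cv2.inRange(hsv,(100,120,60),(130,255,255))
n,_,st,ce=cv2.connectedComponentsWithStats(m)
P=[]
for s,e in zip(st[1:],ce[1:]):
    if s[4]>20 : w=px2w(c,[e],.021)[0]; print(s,e.round(1),w.round(4))
E
```

```text
p [0.366  0.1886 0.1176] yaw 14.08 n 3 turn/row [ 0.02  0.01 -0.04]
[0.9, -0.5, 19.2, 0.02, 0.01, -0.04]
[0.9, -0.5, 19.2, 0.02, 0.01, -0.04]
[0.9, -0.5, 19.2, 0.02, 0.01, -0.04]
[291 184   5  25 110] [293.2 196.8] [0.3431 0.1866 0.021 ]
[354 184   6  24 115] [356.  196.1] [0.3863 0.198  0.021 ]
```

Request:
move_arm:
  deltas:
    - [0.7,1,-0.5,15,0,0,-0.1]
    - [0.7,1,-0.5,20,0,0,0]
    - [0.7,1,-0.5,20,0,0,0]
    - [0.7,0,0,20,0,0,0]
    - [0.7,0,0,10,0,0,0]
    - [0.7,0,0,7,0,0,0]
    - [0.7,0,0,5,0,0,0]
    - [0.7,0,0,0,0,0,0]
    - [0.7,0,0,0,0,0,0]

```text
clock: 21.08
eef_pos: [0.3633, 0.191, 0.0205]
tool_rot: [0.615, 0.789, -0.0, 0.0]
ft_force: [0.4, -0.1, -0.2]
grip_width: 0.0601
grasp_force: 0.0
```

```bash
python3 - <<'E'
from h import *
go([.3639,.1909,.018],14.2,n=1);print(bot.get_obs()["ft_force"])
E
```

```text
p [0.3633 0.191  0.0205] yaw 14.17 n 1 turn/row [ 0.01  0.01 -0.03]
[-0.3, 0.5, 2.5, 0.01, 0.01, -0.03]
[ 0.41285125 -0.13005256 -0.21656885]
```

Request:
move_arm:
  deltas:
    - [0.7,-0.3,0.5,2.5,0,0,0]
    - [0.7,0,0,0,0,0,0]
    - [0,0,0,0,0,0,0]
    - [0,0,0,0,0,0,0]
    - [0,0,0,0,0,0,0]
    - [0,0,0,0,0,0,0]
    - [0,0,0,0,0,0,0]

```text
clock: 21.67
eef_pos: [0.3643, 0.1914, 0.0188]
tool_rot: [0.614, 0.789, 0.001, 0.001]
ft_force: [-0.1, 0.2, 5.9]
grip_width: 0.0385
grasp_force: 59.9
```

Request:
move_arm:
  deltas:
    - [0,0,0,-5,0,0,0]
    - [0,0,0,-15,0,0,0]
    - [0,0,0,-30,0,0,0]
    - [0,0,0,-30,0,0,0]
    - [0,0,0,-15,0,0,0]
    - [0,-15,15,0,0,0,0]
    - [0,-21,21,0,0,0,0]
    - [0,-21,21,0,0,0,0]
    - [0,-21,21,0,0,0,0]
    - [0,-21,21,0,0,0,0]

```text
clock: 22.5
eef_pos: [0.4841, 0.1184, 0.1131]
tool_rot: [0.614, 0.789, -0.0, -0.0]
ft_force: [0.7, -0.5, -0.1]
grip_width: 0.0383
grasp_force: 60.5
```

Request:
move_arm:
  deltas:
    - [0,-15,15,0,0,0,0]
    - [0,-7,7,0,0,0,0]
    - [0,-3,3,0,0,0,0]
    - [0,0,0,10,0,0,0]
    - [0,0,0,15,0,0,0]
    - [0,0,0,5,0,0,0]
    - [0,0,0,0,0,0,0]
    - [0,0,0,0,0,0,0]
    - [0,0,0,0,0,0,0]

```text
clock: 23.25
eef_pos: [0.5136, 0.1017, 0.0832]
tool_rot: [0.614, 0.789, -0.0, 0.0]
ft_force: [-0.0, 0.2, 0.2]
grip_width: 0.0385
grasp_force: 60.5
```

```bash
python3 - <<'E'
from h import *
go([.5136,.1002,.058],14.2,n=2);print(bot.get_obs()["ft_force"])
E
```

```text
p [0.5136 0.1017 0.0832] yaw 14.26 n 2 turn/row [0.   0.   0.03]
[-0.7, -0.2, 12.6, 0.0, 0.0, 0.03]
[-0.7, -0.2, 12.6, 0.0, 0.0, 0.03]
[-0.03814227  0.18375453  0.23868001]
```

Request:
move_arm:
  deltas:
    - [0,-0.7,-0.2,8,0,0,0]
    - [0,-0.7,-0.2,8,0,0,0]
    - [0,0,0,6,0,0,0]
    - [0,0,0,3,0,0,0]
    - [0,0,0,0,0,0,0]
    - [0,0,0,0,0,0,0]

```text
clock: 23.75
eef_pos: [0.5135, 0.0995, 0.0574]
tool_rot: [0.614, 0.789, -0.001, -0.0]
ft_force: [-1.1, -0.1, -0.8]
grip_width: 0.0384
grasp_force: 60.5
```

```bash
python3 - <<'E'
from h import *
go([.5136,.1002,.050],14.2,n=2);print(bot.get_obs()["ft_force"])
E
```

```text
p [0.5135 0.0995 0.0574] yaw 14.2 n 2 turn/row [-0.04  0.01 -0.  ]
[0.3, 0.1, 3.7, -0.04, 0.01, -0.0]
[0.3, 0.1, 3.7, -0.04, 0.01, -0.0]
[-1.06491214 -0.12230731 -0.78890871]
```

Request:
move_arm:
  deltas:
    - [0,0.5,0.1,2,0,0,0]
    - [0,0,0,2,0,0,0]
    - [0,0,0,2,0,0,0]
    - [0,0,0,2,0,0,0]
    - [0,0,0,0,0,0,0]

```text
clock: 24.17
eef_pos: [0.5135, 0.1001, 0.0495]
tool_rot: [0.614, 0.789, -0.0, -0.0]
ft_force: [-0.5, -0.2, -1.2]
grip_width: 0.0387
grasp_force: 60.5
```

Request:
move_arm:
  deltas:
    - [0,0,0,2,0,0,0]
    - [0,0,0,2,0,0,0]
    - [0,0,0,2,0,0,0]
    - [0,0,0,1,0,0,0]
    - [0,0,0,0,0,0,0]

```text
clock: 24.58
eef_pos: [0.5135, 0.1001, 0.0424]
tool_rot: [0.614, 0.789, -0.0, -0.0]
ft_force: [-0.5, -0.3, -2.1]
grip_width: 0.0386
grasp_force: 60.6
```

Request:
move_arm:
  deltas:
    - [0,0,0,0.5,0,0,0]
    - [0,0,0,0.5,0,0,0]
    - [0,0,0,0.5,0,0,0]
    - [0,0,0,0,0,0,0]

```text
clock: 24.92
eef_pos: [0.5136, 0.1001, 0.0419]
tool_rot: [0.614, 0.789, -0.0, -0.0]
ft_force: [-3.0, -0.0, 5.5]
grip_width: 0.0386
grasp_force: 61.3
```

Request:
move_arm:
  deltas:
    - [0,0,0,0.7,0,0,0]
    - [0,0,0,0,0,0,0]
    - [0.7,0,0,0,0,0,0]
    - [0.7,0,0,0,0,0,0]
    - [0.7,0,0,0,0,0,0]
    - [0.7,0,0,0,0,0,0]

```text
clock: 25.42
eef_pos: [0.5142, 0.1002, 0.0406]
tool_rot: [0.614, 0.789, 0.0, 0.0]
ft_force: [-0.6, -0.2, 0.4]
grip_width: 0.0599
grasp_force: 0.0
```

Request:
move_arm:
  deltas:
    - [0.7,0,0,-10,0,0,0]
    - [0.7,0,0,-25,0,0,0]
    - [0.7,0,0,-30,0,0,0]
    - [0.7,0,0,-30,0,0,0]
    - [0.7,0,0,-30,0,0,0]
    - [0.7,0,0,-20,0,0,0]
    - [0.7,0,0,-10,0,0,0]
    - [0.7,0,0,0,0,0,0]
    - [0.7,0,0,0,0,0,0]
    - [0.7,0,0,0,0,0,0]

```text
clock: 26.25
eef_pos: [0.5128, 0.1, 0.194]
tool_rot: [0.614, 0.789, -0.001, -0.001]
ft_force: [-0.8, 0.0, -1.0]
grip_width: 0.0599
grasp_force: 0.0
```

```bash
python3 - <<'E'
from h import *
im=bot.camera("wrist"); c=cal("wrist"); cv2.imwrite("pics/w8.png",im)
print(bot.get_obs()["eef_pos"])
hsv=cv2.cvtColor(im,cv2.COLOR_BGR2HSV); m=cv2.inRange(hsv,(100,120,60),(130,255,255))
n,_,st,ce=cv2.connectedComponentsWithStats(m)
for s,e in zip(st[1:],ce[1:]):
    if s[4]>20 and s[0]<400: x,y,w,h=s[:4]; print(s,e.round(1),px2w(c,[[x-.5,y+h/2],[x+w-.5,y+h/2]],.044).round(4).tolist())
# cover outline check vs model at seated height
for o in bot.outline_of("battery_cover","wrist")[:2]: print(o["conf"],o["rect"])
r=R.from_euler('z',104.2,degrees=True)
for z in (.051,.055): print(z,w2px(c,np.array([.5136,.1003,z])+r.apply([[sx*.037,sy*.02,0] for sx in(1,-1) for sy in(1,-1)])).round(1).tolist())
cv2.imwrite("pics/w8c.png",cv2.resize(im[60:300,240:430],None,fx=2.5,fy=2.5,interpolation=2))
E
```

```text
[0.51263119 0.09996818 0.19369294]
[302 175   4  19  67] [303.6 185.1] [[0.4916, 0.0956, 0.044], [0.4949, 0.0964, 0.044]]
[353 178   5  16  65] [354.6 185.3] [[0.5348, 0.1052, 0.044], [0.539, 0.1062, 0.044]]
0.93 [299.9, 141.6, 56.2, 86.0]
0.051 [[303.1, 143.3], [351.9, 143.3], [304.6, 228.4], [350.3, 228.5]]
0.055 [[302.7, 143.8], [352.2, 143.8], [304.3, 230.0], [350.5, 230.1]]
```

View pics/w8c.png

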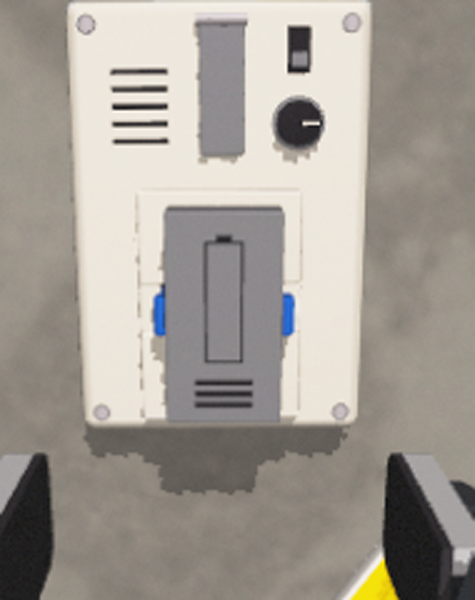

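Request:
move_arm:
  deltas:
    - [0,0,1,20,0,0,0]
    - [0,0,0,30,0,0,0]
    - [0,0,0,30,0,0,0]
    - [0,0,0,25,0,0,0]
    - [0,0,0,12,0,0,0]
    - [0,0,0,8,0,0,0]
    - [0,0,0,4,0,0,0]
    - [0,0,0,0,0,0,0]
    - [0,0,0,0,0,0,0]

```text
clock: 27.1
eef_pos: [0.5153, 0.1005, 0.067]
tool_rot: [0.614, 0.789, 0.0, 0.0]
ft_force: [0.4, 0.3, 0.7]
grip_width: -0.0001
grasp_force: 0.0
```

Request:
move_arm:
  deltas:
    - [0,0,-1,3,0,0,0]
    - [0,0,0,2,0,0,0]
    - [0,0,0,1.5,0,0,0]
    - [0,0,0,1,0,0,0]
    - [0,0,0,0.7,0,0,0]
    - [0,0,0,0.5,0,0,0]
    - [0,0,0,0,0,0,0]

```text
clock: 27.68
eef_pos: [0.514, 0.1002, 0.0591]
tool_rot: [0.614, 0.789, 0.0, 0.0]
ft_force: [-2.7, -0.5, 7.0]
grip_width: -0.0002
grasp_force: 3.5
```

Contact comes at TCP height 59.1 mm, so the cover's top is at 51 mm and it is fully down. I'll press slightly more and then retreat.

Request:
move_arm:
  deltas:
    - [0,0,0,0.6,0,0,0]
    - [0,0,0,0,0,0,0]
    - [0,0,0,-5,0,0,0]
    - [0,0,0,-25,0,0,0]
    - [0,0,0,-35,0,0,0]
    - [0,0,0,-35,0,0,0]
    - [0,0,0,-30,0,0,0]
    - [0,0,0,-10,0,0,0]
    - [0,0,0,0,0,0,0]
    - [0,0,0,0,0,0,0]

```text
clock: 28.52
eef_pos: [0.5139, 0.1002, 0.1972]
tool_rot: [0.614, 0.789, 0.0, 0.0]
ft_force: [-0.9, 0.8, -0.8]
grip_width: 0.0002
grasp_force: 0.0
```

```bash
python3 - <<'E'
from h import *
im=bot.camera("wrist"); c=cal("wrist")
hsv=cv2.cvtColor(im,cv2.COLOR_BGR2HSV); m=cv2.inRange(hsv,(100,120,60),(130,255,255))
n,_,st,ce=cv2.connectedComponentsWithStats(m)
for s,e in zip(st[1:],ce[1:]):
    if s[4]>20 and s[0]<400: x,y,w,h=s[:4]; print(s,px2w(c,[[x-.5,y+h/2],[x+w-.5,y+h/2]],.044).round(4).tolist())
print(bot.get_obs()["ft_force"], bot.job_done())
E
```

```text
[300 175   4  18  64] [[0.4904, 0.0952, 0.044], [0.4938, 0.096, 0.044]]
[351 177   4  16  62] [[0.5338, 0.1053, 0.044], [0.5372, 0.1061, 0.044]]
the job is handed in; nothing more can be done
[-0.0804615   0.71700063 -0.48073341] None
```

The AA battery is in the clock with its plus end at the red holder, the cover is back on fully down with both catches sprung out, and the job was handed in at about 28.6 s; no verdict was returned.

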